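# Put the carver's bench in order

## Task

Put the carver's bench in order: set both rough wooden blanks down on the floor of the plywood crate, not one on the other, lay the palm gouge in the shallow tool tray, and stand the carved figure upright in the round dish, well inside its rim. Take the pattern board out of its slotted stand and lean it squarely against the middle of the backstop's front, its lower edge on the bench a little out from the panel, so that it stays there by itself.

Things in the scene. Friction and masses are not known exactly. Their poses are not given: they have to be found in the camera images.
- blank1_c (a point): rough-sawn animal blank of light wood, one of two alike: a block 54 mm long (own x), 36 wide (own y) and 26 high with a 30 x 36 mm hump 20 mm high on its middle, 44 mm high in all, about 60 g. The point is its centre, 22 mm above its underside. Flat 36 mm apart sides all along: grip across y. Starts upright on the bench
- blank2_c (a point): rough-sawn animal blank of light wood, one of two alike: a block 54 mm long (own x), 36 wide (own y) and 26 high with a 30 x 36 mm hump 20 mm high on its middle, 44 mm high in all, about 60 g. The point is its centre, 22 mm above its underside. Flat 36 mm apart sides all along: grip across y. Starts upright on the bench
- gouge_c (a point): palm gouge lying on the bench, 130 mm long along own x: brown square wooden handle 24 x 24 mm with rounded edges from x = -65 to +20 mm, then brass ferrule and a short steel blade to x = +65 mm; about 70 g. The point is its middle, 12 mm above its underside. Grip the handle across y
- figure_c (a point): finished bone-coloured carved figure standing upright, round, 80 mm tall, foot 46 mm across, body a plain cylinder 40 mm across from 16 to 54 mm up, small head with black eyes above; about 100 g. The point is on its axis, 40 mm above its underside. Own z is up
- board_c (a point): flat plywood pattern board with dark round marks on both faces: 10 mm thick (own x), 90 mm wide (own y), 140 mm tall (own z, up), about 90 g. The point is its centre, 70 mm above its lower edge. It starts standing upright in a fixed dark steel slotted stand (slot 12 mm wide, floor 10 mm and cheeks' tops 40 mm above the bench, so lift it 35 mm or more to free it)
- crate: open plywood crate, fixed, the deeper of the two rectangular boxes: 170 mm long (own x), 110 mm wide (own y), 45 mm high, walls and floor 5 mm thick. Origin at the centre of its underside, on the bench
- tool_tray: open shallow aluminium tool tray, fixed: 175 mm long (own x), 100 mm wide (own y), 22 mm high, walls and floor 3 mm thick. Origin at the centre of its underside, on the bench
- dish: shallow round steel dish, fixed: 132 mm across the rim, flat inside floor 110 mm across and 5 mm above the bench, rim 16 mm high. Origin at the centre of its underside, on the bench
- backstop: low upright brown wooden panel, fixed on the bench: 16 mm thick (own x, from -8 to +8 mm), 150 mm wide (own y), 70 mm high, with two small braces behind it (+x). Its plain front faces own -x, towards the robot. Origin at the middle of its lower edge, on the bench
Things that resemble listed ones, but are neither listed nor needed, are in the scene too. There is more than one size of the part that bears board_c; the job needs the smallest.

How it is judged:
At the end, for the whole second after the job is handed in: Blanks on the crate's floor (72 x 42 mm from its centre at most); gouge in the tray (30 x 40 mm); figure upright in the dish within 36 mm of its centre; board on its lower edge leaning 0.07-0.55 rad on the backstop's front, square within 0.2 rad, within 45 mm of its middle; all at rest (x of blank1_c in the frame of crate between -0.072 and 0.072 m and y of blank1_c in the frame of crate between -0.042 and 0.042 m and z of each of blank1_c, blank2_c in the frame of crate below 0.04 m and x of blank2_c in the frame of crate between -0.072 and 0.072 m and y of blank2_c in the frame of crate between -0.042 and 0.042 m and x of gouge_c in the frame of tool_tray between -0.03 and 0.03 m and y of gouge_c in the frame of tool_tray between -0.04 and 0.04 m and z of gouge_c in the frame of tool_tray below 0.024 m and horizontal distance between figure_c and dish below 0.036 m and angle between figure_c's own z axis and vertical below 0.12 rad and z of figure_c in the frame of dish below 0.052 m and angle between board_c's own z axis and vertical between 0.07 and 0.55 rad and x of board_c in the frame of backstop between -0.03 and -0.004 m and y of board_c in the frame of backstop between -0.045 and 0.045 m and z of board_c in the frame of backstop between 0.055 and 0.08 m and angle between the y axis of board_c and the y axis of backstop, either way round below 0.2 rad and linear speed of each of blank1, blank2, gouge, figure, board below 0.02 m/s); the robot touches nothing.
It also fails if it takes over 144 s, if anything falls off the work surface, if the arm or the gripper's body presses on something with over 40 N, if the wrist force passes 120 N, or if a joint passes its speed limit or range.

## Robot

A 6-joint arm with a two-finger parallel gripper is mounted at the origin on the work surface. World frame = base frame: x ahead of the robot, y to its left, z up, the work surface at z = 0. Lengths are in m, angles in rad, forces in N, time in s.
With the tool pointing down it reaches from about 0.425 to 0.95 m from the base axis. Payload 3.5 kg.
Tool frame: the origin (TCP) lies midway between the tips of the shut fingers; the grasp point (between the pads) lies 19 mm behind it; z points along the fingers, y is the line along which they close (so a half turn about z gives the same grasp; the last joint's range is limited). The gripper opens to 85 mm and grips with 20 to 120 N. Pads are 22 mm wide; open, the fingers measure 114 mm over their backs; the gripper's body (76 mm by 85 mm) begins 54 mm behind the grasp point. The pads swing forward as they close: fully open they stand 13 mm farther back than shut.
Start: joints at [-1.456, 0.286, 1.577, -0, 1.279, -0.15], TCP at [0.177, -0.651, 0.231] pointing down, gripper open.
Joint ranges: [-2.77, 2.77], [-0.9, 2.22], [0.21, 2.48], [-1.53, 4.67], [0.24, 2.81], [-2.84, 2.84]. Speed limits (rad/s): [2.79, 2.79, 3.14, 3.14, 3.14, 3.14].

## Interface

Orientations are given as a unit quaternion [x, y, z, w].
In Python, from plant import ctrl, cams, order gives the robot as it stands.
- The arm moves only by the tool move_arm, never from a script. Its argument "plan" is one flat list of numbers, 7 for each row, row after row: the shift along the world's x, y, z in mm, then the turn, a rotation vector about the world's x, y, z in degrees, then the finger opening in mm, from 0 to 85.4. A call has 1 to 12 rows; each row shifts and turns the commanded pose from where the row before left it; what a row does not reach is not made up. A row lasts 1/10 s, in which the tool goes at most 50 mm and 8.59 degrees, less where a joint would pass 70% of its speed; a pose out of reach is approached as far as the arm can. A call is refused whole if a number of a shift passes 50 or a number of a turn 8.59, either way. A call with a gripper value outside its range is refused whole. The fingers move at their own pace and stop on an object; "newtons" is the grip in N (left out, the last holds). Time passes only in rows, so rows that do not move let the fingers close. It gives the time, the measured TCP pose, the force, the opening and the grip force at its end, in the units of the state.
- ctrl.get_state(): the state, without advancing time (a new reading comes with each control period).
- cams.read_camera(name): name is "side" or "top"; returns a dict with "color" (384x512x3 uint8, red, green, blue), "fov_y" (degrees; the focal length in pixels is half the picture's height over the tangent of half this angle, whatever the lens; pixels are square), "cx", "cy" (the principal point, pixels), "origin" and "orientation" of the camera in the world. Camera axes: x right, y up, looking along -z (the intrinsics and any distortion apply to the point x, -y, -z); pixel columns grow to the right and rows downward; lengths in m; the calibration is good to about 2 mm. A picture is of the moment at which its call begins. There is no depth.
- order.sign_off(): hands the job in; it is judged then, once.
The state is a dict: "time": time; "qpos": joint angles; "dq": joint speeds; "joint_efforts": joint torques, N m; "eef_pos": TCP position; "tcp_rot": TCP orientation; "contact_force": force on the tool from outside, world axes, zero at the start; "wrist_torque": the same for the moment, N m; "opening": opening from 0.0 (shut) to 1.0 (fully open); "finger_force": force on a finger pad.
Only numpy, scipy, OpenCV 4.12 (cv2) and the standard library are available. Lean on these libraries where they do the work, as an engineer would, in place of code of your own. Each camera call takes 0.05 s, during which the arm holds its last target. There are 200 camera calls.

## Working session

There is one attempt and no reset: what is moved stays moved. The work goes in short steps, Python scripts to look and compute and a tool call to move; the robot and the scene stay as the last step left them, time stands still between calls to the robot, and variables do not carry over. Pictures are saved under pics/ and viewed, at most 14 in all, crops included, and the job is handed in when it is done.

Besides the shell and the picture viewer there is one more tool, called after ">>>" by a JSON object that holds its "fn" and its "kwargs", one argument or row to a line. move_arm: Moves the arm, as the interface text tells. Its arguments: {"type":"object","properties":{"plan":{"type":"array","items":{"type":"number"}},"newtons":{"type":"number"}},"required":["plan"]}

```bash
ls; mkdir -p pics
cat > h.py <<'E'
import numpy as np, cv2
from plant import ctrl, cams, order
from scipy.spatial.transform import Rotation as R
def take(name,fn=None):
    c=cams.read_camera(name)
    if fn: cv2.imwrite('pics/'+fn,c['color'][:,:,::-1])
    return c
def ray(c,u,v):
    f=192/np.tan(np.radians(c['fov_y'])/2)
    if 'distortion' in c: pass
    d=np.array([(u-c['cx'])/f,-(v-c['cy'])/f,-1.])
    return np.array(c['origin']),R.from_quat(c['orientation']).apply(d)
def onz(c,u,v,z):
    o,d=ray(c,u,v); return o+d*(z-o[2])/d[2]
def proj(c,p):
    f=192/np.tan(np.radians(c['fov_y'])/2)
    q=R.from_quat(c['orientation']).inv().apply(np.array(p)-np.array(c['origin']))
    return c['cx']-f*q[0]/q[2], c['cy']+f*q[1]/q[2]
E
python3 - <<'E'
from h import *
import pickle
for n in('side','top'):
    c=take(n,n+'0.png'); print({k:v for k,v in c.items() if k!='color'}); pickle.dump(c,open(n+'0.pkl','wb'))
print(ctrl.get_state())
E
```

```text
pics
{'fov_y': 42.01230809476711, 'cx': 257.6157363382524, 'cy': 192.3706986999602, 'origin': array([0.42811693, 0.97605238, 0.98013711]), 'orientation': array([-0.01888448,  0.41426382,  0.90909545, -0.03967789])}
{'fov_y': 45.896845050758024, 'cx': 253.82181506621816, 'cy': 198.86387217035642, 'origin': array([ 0.42097213, -0.05837364,  1.50616081]), 'orientation': array([-0.0203909 ,  0.01670625,  0.71722643, -0.69634141])}
{'time': 0.1, 'qpos': array([-1.45598613e+00,  2.87114313e-01,  1.57805586e+00, -1.53433935e-05,
        1.27859160e+00, -1.50028898e-01]), 'dq': array([-8.01223412e-04, -2.16920284e-03, -3.81734797e-03,  2.53443060e-04,
        2.47009657e-04, -3.26545183e-05]), 'joint_efforts': array([ 6.34056923e-04, -4.07296371e+01, -2.93697882e+01, -1.57340519e-04,
        3.41922845e-03,  5.98226194e-06]), 'eef_pos': array([ 0.17662026, -0.65085862,  0.23004699]), 'tcp_rot': array([ 9.91244460e-01,  1.32035011e-01,  1.17544517e-05, -1.08452129e-03]), 'contact_force': array([ 0.71605628, -0.02428382,  0.43134759]), 'wrist_torque': array([-0.01090034, -0.00182637, -0.03012726]), 'finger_force': 0.0, 'opening': 1.000344343783759}
```

View pics/top0.png

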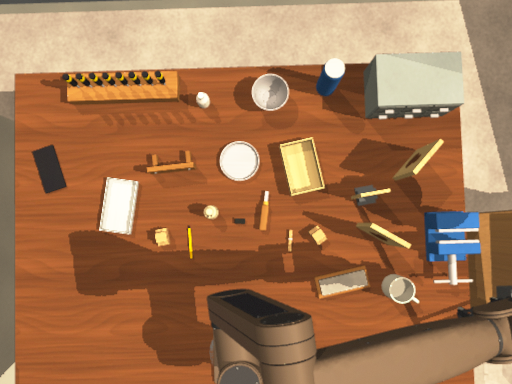

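View pics/side0.png

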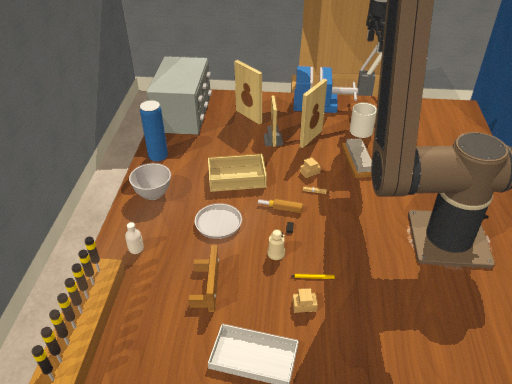

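Run:
```python
from h import *
import pickle
t=pickle.load(open('top0.pkl','rb'));s=pickle.load(open('side0.pkl','rb'))
P=lambda n,c,L:[print(n,k,onz(c,u,v,z).round(3)) for k,u,v,z in L]
P('t',t,[('base?',490,325,0),('crate',302,167,.04),('tray',119,207,.02),('dish',239,161,.01),('bstop',170,163,.05),('b1',162,237,.04),('b2',318,235,.04),('fig',211,212,.07),('gouge',265,210,.02),('board',372,193,.15)])
P('s',s,[('crate',237,173,.04),('tray',254,354,.02),('dish',218,221,.01),('b1',305,297,.04),('b2',311,166,.04),('fig',277,236,.07),('gouge',281,206,.02),('board',275,100,.15)])
a=t['color'][140:300,90:450,::-1]; 
cv2.imwrite('pics/topc.png',cv2.resize(a[:140,:180],None,fx=4.2,fy=4.2,interpolation=3)[:600,:800])
cv2.imwrite('pics/topd.png',cv2.resize(t['color'][120:280,250:450,::-1],None,fx=3.7,fy=3.7,interpolation=3)[:600,:800])
b=s['color'][50:210,200:400,::-1]
cv2.imwrite('pics/sidec.png',cv2.resize(b,None,fx=3.7,fy=3.7,interpolation=3)[:600])
```

```text
t base? [ 0.065 -0.811  0.   ]
t crate [ 0.597 -0.211  0.04 ]
t tray [0.486 0.392 0.02 ]
t dish [ 0.627 -0.006  0.01 ]
t bstop [0.622 0.216 0.05 ]
t b1 [0.384 0.248 0.04 ]
t b2 [ 0.375 -0.255  0.04 ]
t fig [0.459 0.085 0.07 ]
t gouge [ 0.462 -0.087  0.02 ]
t board [ 0.499 -0.406  0.15 ]
s crate [ 0.594 -0.184  0.04 ]
s tray [0.488 0.4   0.02 ]
s dish [ 0.626 -0.005  0.01 ]
s b1 [0.383 0.256 0.04 ]
s b2 [ 0.373 -0.237  0.04 ]
s fig [0.458 0.096 0.07 ]
s gouge [ 0.455 -0.071  0.02 ]
s board [ 0.497 -0.431  0.15 ]
```

View pics/topd.png

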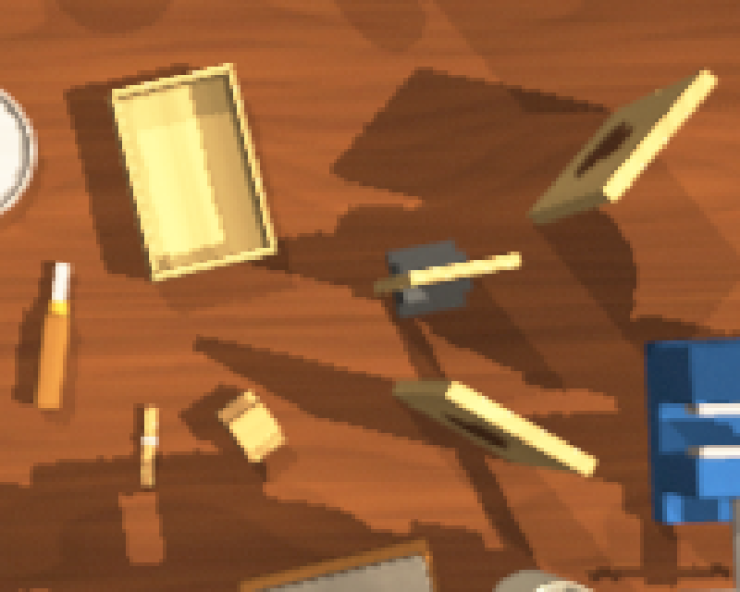

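View pics/sidec.png

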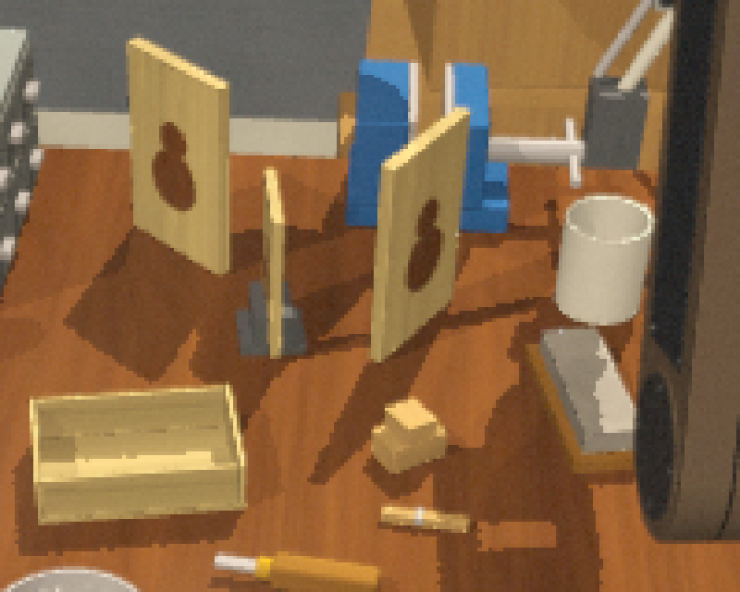

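View pics/topc.png

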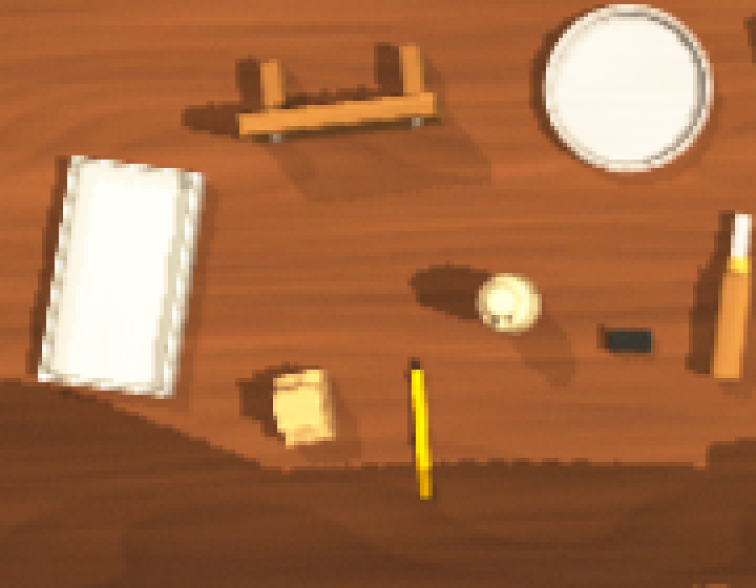

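The top view shows the targets and the things that could be mistaken for them:
- **Blanks:** (162,237) and (318,235). There is only one pair.
- **Gouge:** (265,210). The mini gouge at (290,240) is only about 70 mm long.
- **Figure:** (211,212). The white bottle at (203,100) is not it.
- **Board:** the one in the dark stand at (372,193), about 88 mm wide. The boards at (420,158) and (385,235) are larger and stand free.
- **Crate:** (302,167). The stone box at (342,283) is not it.
- **Tray:** (119,207).
- **Dish:** (239,161). The bowl at (270,92) is not it.
- **Backstop:** (170,163).

Next is a close montage with pixel grids.

Run:
```python
from h import *
import pickle
t=pickle.load(open('top0.pkl','rb'));s=pickle.load(open('side0.pkl','rb'))
def tile(c,u,v,w=200,h=200,k=6):
    W,H=w/k,h/k;u0,v0=int(u-W/2),int(v-H/2)
    a=cv2.resize(c['color'][v0:v0+int(np.ceil(H))+1,u0:u0+int(np.ceil(W))+1,::-1],None,fx=k,fy=k,interpolation=cv2.INTER_CUBIC)[:h,:w].copy()
    for x in range(u0,u0+int(W)+1):
        if x%5==0: cv2.line(a,(int((x-u0+.5)*k),0),(int((x-u0+.5)*k),8 if x%10==0 else 4),(0,255,0),1)
        if x%10==0: cv2.putText(a,str(x),(int((x-u0+.5)*k)-8,18),0,.32,(0,255,0),1)
    for y in range(v0,v0+int(H)+1):
        if y%5==0: cv2.line(a,(0,int((y-v0+.5)*k)),(8 if y%10==0 else 4,int((y-v0+.5)*k)),(0,255,0),1)
        if y%10==0: cv2.putText(a,str(y),(9,int((y-v0+.5)*k)+4),0,.32,(0,255,0),1)
    a[:, -1]=255;a[-1]=255
    return a
r1=[tile(t,162,237,k=9),tile(t,318,235,k=9),tile(s,305,299,k=7),tile(s,311,167,k=7)]
r2=[tile(t,265,210,k=4.5),tile(s,281,206,k=4),tile(t,211,212,k=9),tile(s,277,244,k=5)]
r3=[tile(t,372,193,k=4.5),tile(s,274,120,k=3.3),tile(t,171,162,k=3.6),tile(s,205,278,k=2.8)]
cv2.imwrite('pics/m1.png',np.vstack([np.hstack(r) for r in(r1,r2,r3)]))
# fixtures
for n,c,box in(('crate',t,(270,130,335,205)),('tray',t,(90,170,150,245)),('dish',t,(210,132,270,190))):
    x0,y0,x1,y1=box;sub=c['color'][y0:y1,x0:x1]; hsv=cv2.cvtColor(sub,cv2.COLOR_RGB2HSV)
    m=((hsv[...,2]>110)&((hsv[...,0]>20)|(hsv[...,1]<80))).astype(np.uint8)*255
    m=cv2.morphologyEx(m,cv2.MORPH_CLOSE,np.ones((5,5)))
    q=max(cv2.findContours(m,0,1)[0],key=cv2.contourArea)
    z={'crate':.045,'tray':.022,'dish':.016}[n]
    w=np.array([onz(c,p[0][0]+x0,p[0][1]+y0,z)[:2] for p in q],np.float32)
    print(n,cv2.minAreaRect(w),cv2.minEnclosingCircle(w))
```

```text
crate ((0.5999925136566162, -0.20930719375610352), (0.17071093618869781, 0.10805217176675797), 11.346632957458496) ((0.600138783454895, -0.209050714969635), 0.09948082268238068)
tray ((0.4909074306488037, 0.39317482709884644), (0.10552962124347687, 0.1767246425151825), 80.75910949707031) ((0.4906683564186096, 0.39412274956703186), 0.10114875435829163)
dish ((0.6279220581054688, -0.006489798426628113), (0.12921810150146484, 0.12883183360099792), 43.28287887573242) ((0.627890944480896, -0.006541306618601084), 0.06624817103147507)
```

View pics/m1.png

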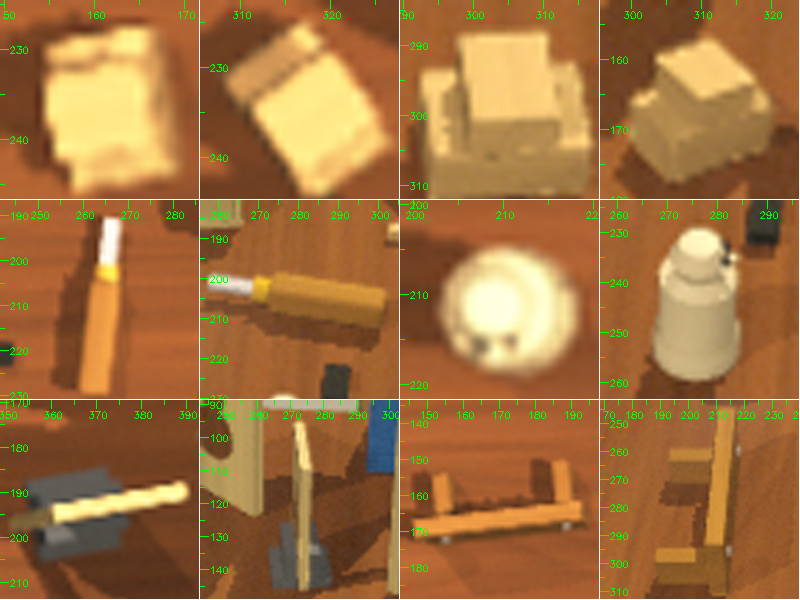

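Run:
```python
from h import *
import pickle
t=pickle.load(open('top0.pkl','rb'));s=pickle.load(open('side0.pkl','rb'))
def seg(n,c,a,b,z,z2=None):
    p=onz(c,*a,z);q=onz(c,*b,z if z2 is None else z2);d=p-q
    print(n,'mid',((p+q)/2).round(4),'len',np.linalg.norm(d).round(4),'ang',np.degrees(np.arctan2(d[1],d[0])).round(1))
def tri(n,a,b):
    o1,d1=ray(t,*a);o2,d2=ray(s,*b);k=np.linalg.lstsq(np.stack([d1,-d2],1),o2-o1,rcond=None)[0]
    p,q=o1+k[0]*d1,o2+k[1]*d2;print('tri',n,((p+q)/2).round(4),'gap',np.linalg.norm(p-q).round(4))
seg('b1 top long',t,(161,228),(163.5,245),.025)
seg('b1 side base edge',s,(293,309),(315,309),0)
seg('b1 side hump',s,(303.2,288),(304,299.7),.044)
seg('b2 top',t,(312.6,228.2),(322.7,241.6),.025)
seg('b2 side hump',s,(305,161),(318,162),.044)
seg('gouge t',t,(266.2,190.5),(262.4,229.8),.018)
seg('gouge s',s,(257,201),(302,207.5),.018)
seg('board t',t,(360.1,195),(390,189.5),.15)
seg('board s',s,(274.6,109.7),(272.2,96),.15)
tri('board near',(360.1,195),(274.6,109.7));tri('board far',(390,189.5),(272.2,96))
tri('fig head',(209,210.5),(277,231)); tri('fig',(211,211.5),(278,245))
print('fig t z40',onz(t,211,211.5,.045),'side foot',onz(s,277.5,256,0))
seg('bstop t',t,(146.7,168.8),(193,164.6),.07)
seg('bstop s',s,(210.6,293.3),(213.5,249),.07)
seg('stone?',t,(360,193),(369,193),.04)
```

```text
b1 top long mid [0.3849 0.2503 0.025 ] len 0.056 ang 7.3
b1 side base edge mid [0.3829 0.2607 0.    ] len 0.0518 ang 5.0
b1 side hump mid [0.3866 0.2505 0.044 ] len 0.0335 ang -85.8
b2 top mid [ 0.3753 -0.256   0.025 ] len 0.0543 ang 35.1
b2 side hump mid [ 0.3719 -0.2548  0.044 ] len 0.0398 ang -2.3
gouge t mid [ 0.4613 -0.0851  0.018 ] len 0.1296 ang -7.3
gouge s mid [ 0.4604 -0.0803  0.018 ] len 0.1305 ang -7.2
board t mid [ 0.5013 -0.4155  0.15  ] len 0.0911 ang 98.7
board s mid [ 0.5013 -0.4134  0.15  ] len 0.084 ang 98.9
tri board near [ 0.4946 -0.3703  0.151 ] gap 0.0004
tri board far [ 0.5084 -0.4617  0.1461] gap 0.0003
tri fig head [0.461  0.0898 0.0817] gap 0.0049
tri fig [0.4582 0.0888 0.0296] gap 0.0068
fig t z40 [0.4611384  0.08730563 0.045     ] side foot [4.54709172e-01 1.00331690e-01 1.11022302e-16]
bstop t mid [0.607  0.2125 0.07  ] len 0.1482 ang 93.5
bstop s mid [0.6035 0.2205 0.07  ] len 0.1346 ang 96.1
stone? mid [ 0.5064 -0.4103  0.04  ] len 0.0291 ang 88.3
```

>>> {"fn": "move_arm", "kwargs": {
  "plan": [0, 0, 40, 0, 0, 0, 60, 20, 40, 0, 0, 0, 2, 60, 20, 40, 0, 0, 0, 2, 60, 20, 40, 0, 0, 0, 2, 60, 20, 40, 0, 0, 0, 2, 60, 20, 40, 0, 0, 0, 2, 60, 20, 40, 0, 0, 0, 2, 60, 20, 40, 0, 0, 0, 2, 60, 20, 40, 0, 0, 0, 2, 60, 20, 40, 0, 0, 0, 2, 60, 17, 36, 0, 0, 0, 2, 60, 0, 0, -20, 0, 0, 0, 60],
  "newtons": 40
}}

```text
time: 1.3
eef_pos: [0.3761, -0.2528, 0.2537]
tcp_rot: [0.952, 0.305, 0.002, 0.002]
contact_force: [0.3, 0.1, 0.3]
opening: 0.701
finger_force: 0.0
```

>>> {"fn": "move_arm", "kwargs": {
  "plan": [0, 0, -40, 0, 0, 0, 60, 0, 0, -40, 0, 0, 0, 60, 0, 0, -40, 0, 0, 0, 60, 0, 0, -40, 0, 0, 0, 60, 0, 0, -40, 0, 0, 0, 60, 0, 0, -30, 0, 0, 0, 60, 0, 0, -12, 0, 0, 0, 60, 0, 0, 0, 0, 0, 0, 60, 0, 0, 0, 0, 0, 0, 20, 0, 0, 0, 0, 0, 0, 20, 0, 0, 0, 0, 0, 0, 20, 0, 0, 0, 0, 0, 0, 20]
}}

```text
time: 2.5
eef_pos: [0.375, -0.2568, 0.0113]
tcp_rot: [0.953, 0.302, 0.001, 0.002]
contact_force: [-0.3, -0.4, 7.2]
opening: 0.42
finger_force: 41.2
```

>>> {"fn": "move_arm", "kwargs": {
  "plan": [0, 0, 40, 0, 0, 0, 20, 0, 0, 40, 0, 0, 0, 20, 0, 0, 40, 0, 0, 0, 20, 31, 6, 0, 0, 0, -4, 20, 31, 6, 0, 0, 0, -4, 20, 31, 6, 0, 0, 0, -4, 20, 31, 6, 0, 0, 0, -4, 20, 31, 7, 0, 0, 0, -4, 20, 32, 7, 0, 0, 0, -4, 20, 0, 0, 0, 0, 0, 0, 20, 0, 0, -20, 0, 0, 0, 20, 0, 0, 0, 0, 0, 0, 20]
}}

```text
time: 3.7
eef_pos: [0.5583, -0.2162, 0.1064]
tcp_rot: [0.995, 0.098, -0.003, -0.002]
contact_force: [0.7, 0.1, -1.3]
opening: 0.415
finger_force: 40.5
```

Run:
```python
from h import *
s=ctrl.get_state();print(s['eef_pos'],s['contact_force'],s['opening'],s['qpos'])
a=take('top');b=take('side')
cv2.imwrite('pics/a1.png',np.hstack([cv2.resize(c['color'][v:v+130,u:u+130,::-1],(400,400),interpolation=3) for c,u,v in((a,240,100),(b,190,80))]))
```

```text
[ 0.55825326 -0.21622977  0.10638723] [ 0.70957294  0.08286115 -1.26737091] 0.4151655278707489 [-5.38778782e-01  2.55757020e-01  1.85753179e+00 -3.01569644e-04
  1.03481531e+00  8.36360421e-01]
```

View pics/a1.png

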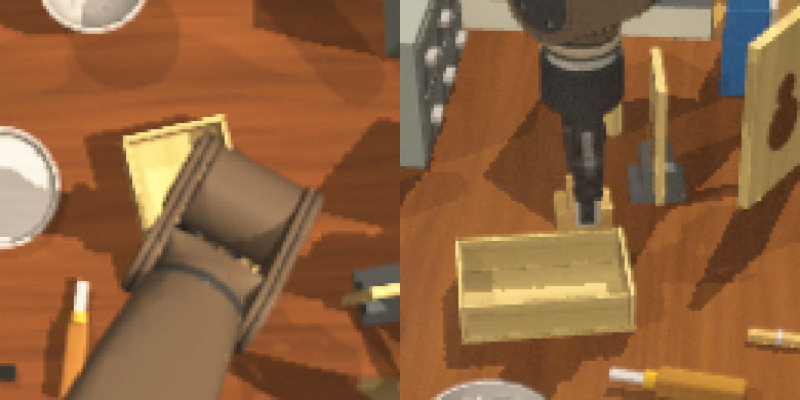

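>>> {"fn": "move_arm", "kwargs": {
  "plan": [0, 0, -30, 0, 0, 0, 20, 0, 0, -30, 0, 0, 0, 20, 0, 0, -20, 0, 0, 0, 20, 0, 0, -6, 0, 0, 0, 20, 0, 0, -4, 0, 0, 0, 20, 0, 0, 0, 0, 0, 0, 20, 0, 0, 0, 0, 0, 0, 48, 0, 0, 0, 0, 0, 0, 48, 0, 0, 0, 0, 0, 0, 48, 0, 0, 40, 0, 0, 0, 48, 0, 0, 50, 0, 0, 0, 48, 0, 0, 50, 0, 0, 0, 48]
}}

```text
time: 5.0
eef_pos: [0.5602, -0.2172, 0.1606]
tcp_rot: [0.995, 0.097, -0.001, -0.0]
contact_force: [0.4, -0.6, 1.0]
opening: 0.562
finger_force: 0.0
```

>>> {"fn": "move_arm", "kwargs": {
  "plan": [-15, 39, 0, 0, 0, 0, 60, -15, 39, 0, 0, 0, 0, 60, -15, 39, 0, 0, 0, 0, 60, -15, 39, 0, 0, 0, 0, 60, -15, 39, 0, 0, 0, -1, 60, -15, 39, 0, 0, 0, -1, 60, -15, 39, 0, 0, 0, -1, 60, -15, 39, 0, 0, 0, -1, 60, -14, 39, 0, 0, 0, -1, 60, -14, 39, 0, 0, 0, 0, 60, -14, 39, 0, 0, 0, 0, 60, -14, 39, 0, 0, 0, 0, 60]
}}

```text
time: 6.2
eef_pos: [0.384, 0.2522, 0.1601]
tcp_rot: [0.999, 0.054, 0.001, -0.0]
contact_force: [0.1, -0.4, -0.7]
opening: 0.704
finger_force: 0.0
```

>>> {"fn": "move_arm", "kwargs": {
  "plan": [0, 0, 0, 0, 0, 0, 60, 0, 0, -40, 0, 0, 0, 60, 0, 0, -40, 0, 0, 0, 60, 0, 0, -40, 0, 0, 0, 60, 0, 0, -20, 0, 0, 0, 60, 0, 0, -10, 0, 0, 0, 60, 0, 0, 0, 0, 0, 0, 60]
}}

```text
time: 6.9
eef_pos: [0.3842, 0.2499, 0.0085]
tcp_rot: [0.999, 0.054, -0.001, 0.0]
contact_force: [0.4, -0.1, -0.0]
opening: 0.702
finger_force: 0.0
```

>>> {"fn": "move_arm", "kwargs": {
  "plan": [0, 0, 0, 0, 0, 0, 20, 0, 0, 0, 0, 0, 0, 20, 0, 0, 0, 0, 0, 0, 20, 0, 0, 0, 0, 0, 0, 20, 0, 0, 30, 0, 0, 0, 20, 0, 0, 40, 0, 0, 0, 20, 0, 0, 50, 0, 0, 0, 20, 0, 0, 0, 0, 0, 0, 20]
}}

```text
time: 7.7
eef_pos: [0.3893, 0.2524, 0.137]
tcp_rot: [0.999, 0.054, 0.007, -0.002]
contact_force: [1.2, 0.3, -1.5]
opening: 0.416
finger_force: 40.6
```

>>> {"fn": "move_arm", "kwargs": {
  "plan": [21, -38, 0, 0, 0, 1, 20, 21, -38, 0, 0, 0, 1, 20, 21, -38, 0, 0, 0, 1, 20, 21, -38, 0, 0, 0, 1, 20, 21, -38, 0, 0, 0, 1, 20, 21, -38, 0, 0, 0, 0, 20, 21, -38, 0, 0, 0, 0, 20, 21, -38, 0, 0, 0, 0, 20, 21, -38, 0, 0, 0, 0, 20, 21, -37, 0, 0, 0, 0, 20, 22, -37, 0, 0, 0, 0, 20, 22, -36, 0, 0, 0, 0, 20]
}}

```text
time: 8.9
eef_pos: [0.6387, -0.2029, 0.128]
tcp_rot: [0.995, 0.097, -0.001, -0.001]
contact_force: [0.2, 0.0, -0.7]
opening: 0.414
finger_force: 40.6
```

>>> {"fn": "move_arm", "kwargs": {
  "plan": [0, 0, 0, 0, 0, 0, 20, 0, 0, 0, 0, 0, 0, 20]
}}

```text
time: 9.1
eef_pos: [0.6381, -0.2018, 0.1278]
tcp_rot: [0.995, 0.097, -0.001, -0.001]
contact_force: [-0.1, -0.0, -0.6]
opening: 0.415
finger_force: 40.7
```

>>> {"fn": "move_arm", "kwargs": {
  "plan": [0, 0, -40, 0, 0, 0, 20, 0, 0, -40, 0, 0, 0, 20, 0, 0, -20, 0, 0, 0, 20, 0, 0, -8, 0, 0, 0, 20, 0, 0, -5, 0, 0, 0, 20, 0, 0, 0, 0, 0, 0, 20, 0, 0, 0, 0, 0, 0, 48, 0, 0, 0, 0, 0, 0, 48, 0, 0, 0, 0, 0, 0, 48, 0, 0, 40, 0, 0, 0, 48, 0, 0, 50, 0, 0, 0, 48, 0, 0, 50, 0, 0, 0, 48]
}}

```text
time: 10.3
eef_pos: [0.6382, -0.2013, 0.1574]
tcp_rot: [0.995, 0.097, -0.001, -0.0]
contact_force: [0.6, -0.3, 0.7]
opening: 0.565
finger_force: 0.0
```

>>> {"fn": "move_arm", "kwargs": {
  "plan": [-23, 15, 0, 0, 0, -2, 50, -23, 15, 0, 0, 0, -2, 50, -23, 15, 0, 0, 0, -2, 50, -23, 15, 0, 0, 0, -2, 50, -24, 15, 0, 0, 0, -2, 50, -24, 15, 0, 0, 0, -2, 50, -24, 15, 0, 0, 0, -3, 50, -24, 14, 0, 0, 0, -3, 50, 0, 0, -40, 0, 0, 0, 50, 0, 0, -40, 0, 0, 0, 50, 0, 0, -20, 0, 0, 0, 50, 0, 0, 0, 0, 0, 0, 50]
}}

```text
time: 11.5
eef_pos: [0.4481, -0.0814, 0.0536]
tcp_rot: [0.998, -0.06, -0.003, -0.001]
contact_force: [-0.4, 0.4, -0.6]
opening: 0.587
finger_force: 0.0
```

>>> {"fn": "move_arm", "kwargs": {
  "plan": [0, 0, -30, 0, 0, 0, 50, 0, 0, -18, 0, 0, 0, 50, 0, 0, -4, 0, 0, 0, 50, 0, 0, 0, 0, 0, 0, 50, 0, 0, 0, 0, 0, 0, 10, 0, 0, 0, 0, 0, 0, 10, 0, 0, 0, 0, 0, 0, 10, 0, 0, 0, 0, 0, 0, 10]
}}

```text
time: 12.3
eef_pos: [0.4523, -0.0831, 0.0061]
tcp_rot: [0.998, -0.06, 0.002, 0.001]
contact_force: [-1.2, -0.2, 5.9]
opening: 0.268
finger_force: 40.4
```

>>> {"fn": "move_arm", "kwargs": {
  "plan": [0, 0, 30, 0, 0, 0, 10, 0, 0, 40, 0, 0, 0, 10, 0, 0, 50, 0, 0, 0, 10, 0, 0, 30, 0, 0, 0, 10, 2, 40, 0, 0, 0, 0, 10, 2, 40, 0, 0, 0, 0, 10, 2, 40, 0, 0, 0, 0, 10, 2, 40, 0, 0, 0, 0, 10, 2, 40, 0, 0, 0, 0, 10, 2, 40, 0, 0, 0, 0, 10, 3, 40, 0, 0, 0, 0, 10, 3, 40, 0, 0, 0, 0, 10]
}}

```text
time: 13.5
eef_pos: [0.4682, 0.2392, 0.1544]
tcp_rot: [0.998, -0.059, 0.0, 0.0]
contact_force: [-0.2, -1.3, -0.5]
opening: 0.27
finger_force: 39.6
```

>>> {"fn": "move_arm", "kwargs": {
  "plan": [2, 40, 0, 0, 0, -1, 10, 3, 40, 0, 0, 0, -1, 10, 3, 40, 0, 0, 0, 0, 10, 3, 38, 0, 0, 0, 0, 10, 0, 0, 0, 0, 0, 0, 10, 0, 0, -40, 0, 0, 0, 10, 0, 0, -40, 0, 0, 0, 10, 0, 0, -20, 0, 0, 0, 10, 0, 0, 0, 0, 0, 0, 10, 0, 0, 0, 0, 0, 0, 10]
}}

```text
time: 14.5
eef_pos: [0.4798, 0.3952, 0.0546]
tcp_rot: [0.997, -0.077, -0.0, 0.0]
contact_force: [0.6, 0.3, -1.2]
opening: 0.272
finger_force: 39.6
```

>>> {"fn": "move_arm", "kwargs": {
  "plan": [0, 0, -25, 0, 0, 0, 10, 0, 0, -13, 0, 0, 0, 10, 0, 0, -6, 0, 0, 0, 10, 0, 0, 0, 0, 0, 0, 10, 0, 0, 0, 0, 0, 0, 40, 0, 0, 0, 0, 0, 0, 40, 0, 0, 0, 0, 0, 0, 40, 0, 0, 40, 0, 0, 0, 40, 0, 0, 50, 0, 0, 0, 40, 0, 0, 50, 0, 0, 0, 60, 0, 0, 0, 0, 0, 0, 60]
}}

```text
time: 15.6
eef_pos: [0.4845, 0.3986, 0.161]
tcp_rot: [0.997, -0.077, 0.008, -0.005]
contact_force: [0.7, 0.3, 0.2]
opening: 0.701
finger_force: 0.0
```

>>> {"fn": "move_arm", "kwargs": {
  "plan": [-3, -38, 0, 0, 0, 0, 70, -3, -38, 0, 0, 0, 0, 70, -3, -38, 0, 0, 0, 0, 70, -3, -38, 0, 0, 0, 0, 70, -3, -38, 0, 0, 0, 0, 70, -3, -38, 0, 0, 0, 0, 70, -2, -39, 0, 0, 0, 0, 70, -2, -39, 0, 0, 0, 0, 70, 0, 0, 0, 0, 0, 0, 70, 0, 0, 0, 0, 0, 0, 70]
}}

```text
time: 16.6
eef_pos: [0.4578, 0.089, 0.1505]
tcp_rot: [0.997, -0.078, 0.0, -0.0]
contact_force: [-0.9, 0.3, -0.6]
opening: 0.821
finger_force: 0.0
```

Run:
```python
from h import *
s=ctrl.get_state();print(s['eef_pos'],s['contact_force'],s['tcp_rot'])
a=take('top');b=take('side')
cv2.imwrite('pics/a2.png',np.hstack([cv2.resize(c['color'][v:v+h,u:u+h,::-1],(400,400),interpolation=3) for c,u,v,h in((a,90,110,250),(b,190,130,250))]))
```

```text
[0.45780477 0.08901196 0.15053783] [-0.93381013  0.32516937 -0.61992301] [ 9.96944116e-01 -7.81168233e-02  3.48152223e-04 -2.64313678e-04]
```

View pics/a2.png

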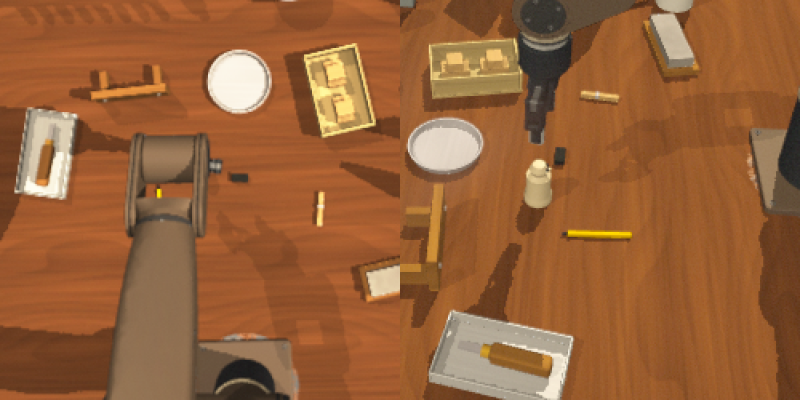

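The left view shows both blanks in the crate at about (333,73) and (343,105), and the gouge in the tray at about (48,155). In the right view the gripper is over the figure at (540,180).

>>> {"fn": "move_arm", "kwargs": {
  "plan": [0, 0, -40, 0, 0, 0, 70, 0, 0, -40, 0, 0, 0, 70, 0, 0, -30, 0, 0, 0, 70, 0, 0, -16, 0, 0, 0, 70, 0, 0, -6, 0, 0, 0, 70, 0, 0, 0, 0, 0, 0, 70, 0, 0, 0, 0, 0, 0, 20, 0, 0, 0, 0, 0, 0, 20, 0, 0, 0, 0, 0, 0, 20, 0, 0, 0, 0, 0, 0, 20, 0, 0, 0, 0, 0, 0, 20]
}}

```text
time: 17.8
eef_pos: [0.4592, 0.0897, 0.02]
tcp_rot: [0.997, -0.077, 0.002, -0.0]
contact_force: [0.0, 1.2, 6.7]
opening: 0.456
finger_force: 40.9
```

>>> {"fn": "move_arm", "kwargs": {
  "plan": [0, 0, 20, 0, 0, 0, 20, 0, 0, 30, 0, 0, 0, 20, 0, 0, 30, 0, 0, 0, 20, 28, -16, 0, 0, 0, 0, 20, 28, -16, 0, 0, 0, 0, 20, 28, -16, 0, 0, 0, 0, 20, 28, -16, 0, 0, 0, 0, 20, 28, -16, 0, 0, 0, 0, 20, 29, -16, 0, 0, 0, 0, 20, 0, 0, 0, 0, 0, 0, 20, 0, 0, -30, 0, 0, 0, 20, 0, 0, 0, 0, 0, 0, 20]
}}

```text
time: 19.0
eef_pos: [0.6226, -0.0059, 0.0637]
tcp_rot: [0.997, -0.077, -0.005, -0.0]
contact_force: [-0.7, 0.2, -2.2]
opening: 0.453
finger_force: 40.5
```

>>> {"fn": "move_arm", "kwargs": {
  "plan": [0, 0, 0, 0, 0, 0, 20, 0, 0, -20, 0, 0, 0, 20, 0, 0, -12, 0, 0, 0, 20, 0, 0, -6, 0, 0, 0, 20, 0, 0, -3, 0, 0, 0, 20, 0, 0, 0, 0, 0, 0, 20, 0, 0, 0, 0, 0, 0, 20]
}}

```text
time: 19.7
eef_pos: [0.6272, -0.0065, 0.028]
tcp_rot: [0.997, -0.077, 0.001, 0.0]
contact_force: [-0.1, -0.6, -1.5]
opening: 0.455
finger_force: 40.5
```

>>> {"fn": "move_arm", "kwargs": {
  "plan": [0, 0, -2, 0, 0, 0, 20, 0, 0, 0, 0, 0, 0, 20, 0, 0, 0, 0, 0, 0, 20]
}}

```text
time: 20.0
eef_pos: [0.6268, -0.0065, 0.0255]
tcp_rot: [0.997, -0.077, 0.0, -0.0]
contact_force: [-1.0, 0.5, -1.1]
opening: 0.454
finger_force: 40.5
```

>>> {"fn": "move_arm", "kwargs": {
  "plan": [0, 0, -1, 0, 0, 0, 20, 0, 0, 0, 0, 0, 0, 20, 0, 0, 0, 0, 0, 0, 46, 0, 0, 0, 0, 0, 0, 64, 0, 0, 0, 0, 0, 0, 64, 0, 0, 0, 0, 0, 0, 64, 0, 0, 20, 0, 0, 0, 64, 0, 0, 40, 0, 0, 0, 64, 0, 0, 50, 0, 0, 0, 64, 0, 0, 50, 0, 0, 0, 64, 0, 0, 50, 0, 0, 0, 64, 0, 0, 20, 0, 0, 0, 64]
}}

```text
time: 21.2
eef_pos: [0.629, -0.0068, 0.2617]
tcp_rot: [0.997, -0.077, 0.005, 0.0]
contact_force: [-0.9, -0.5, 0.6]
opening: 0.749
finger_force: 0.0
```

>>> {"fn": "move_arm", "kwargs": {
  "plan": [-10, -34, 0, 0, 0, 8, 60, -10, -34, 0, 0, 0, 8, 60, -10, -34, 0, 0, 0, 8, 60, -11, -34, 0, 0, 0, 8, 60, -11, -34, 0, 0, 0, 8, 60, -11, -34, 0, 0, 0, 8, 60, -11, -34, 0, 0, 0, 8, 60, -11, -34, 0, 0, 0, 8, 60, -11, -34, 0, 0, 0, 8, 60, -11, -34, 0, 0, 0, 8, 50, -10, -34, 0, 0, 0, 8, 40, -10, -34, 0, 0, 0, 8, 40]
}}

```text
time: 22.4
eef_pos: [0.499, -0.4157, 0.2542]
tcp_rot: [0.722, 0.691, 0.0, -0.0]
contact_force: [0.4, 0.6, 1.4]
opening: 0.471
finger_force: 0.0
```

>>> {"fn": "move_arm", "kwargs": {
  "plan": [0, 0, 0, 0, 0, 6, 40, 0, 0, 0, 0, 0, 5.6, 40, 0, 0, 0, 0, 0, 0, 40, 0, 0, 0, 0, 0, 0, 40, 0, 0, 0, 0, 0, 0, 40]
}}

```text
time: 22.9
eef_pos: [0.4998, -0.4142, 0.2543]
tcp_rot: [0.651, 0.759, 0.0, -0.0]
contact_force: [0.8, -0.0, 0.4]
opening: 0.468
finger_force: 0.0
```

Run:
```python
from h import *
s=ctrl.get_state();print(s['eef_pos'],R.from_quat(s['tcp_rot']).as_matrix().round(3),s['qpos'])
a=take('top');b=take('side')
cv2.imwrite('pics/a3.png',np.hstack([cv2.resize(c['color'][v:v+h,u:u+h,::-1],(400,400),interpolation=3) for c,u,v,h in((a,210,110,180),(b,190,50,180))]))
```

```text
[ 0.49980979 -0.41415408  0.25429476] [[-0.152  0.988 -0.   ]
 [ 0.988  0.152  0.   ]
 [ 0.    -0.    -1.   ]] [-8.48030096e-01  2.13892458e-01  1.62151318e+00 -1.42331480e-06
  1.30621933e+00 -1.00018172e+00]
```

View pics/a3.png

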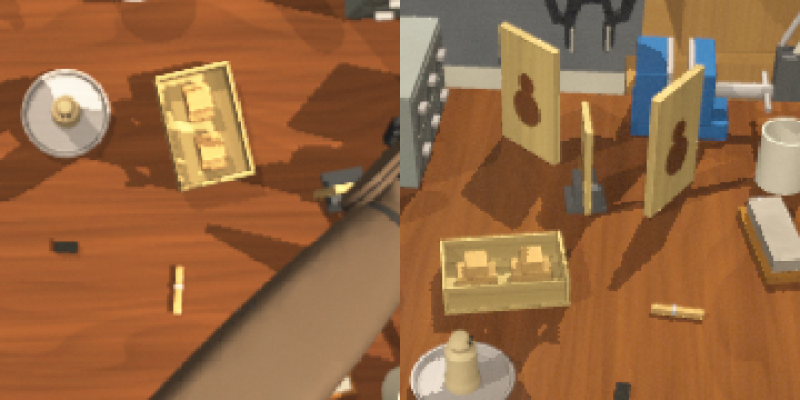

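>>> {"fn": "move_arm", "kwargs": {
  "plan": [1, 0, -40, 0, 0, 0, 40, 0, 0, -40, 0, 0, 0, 40, 0, 0, -40, 0, 0, 0, 40, 0, 0, -20, 0, 0, 0, 40, 0, 0, -9, 0, 0, 0, 40, 0, 0, 0, 0, 0, 0, 40, 0, 0, 0, 0, 0, 0, 5, 0, 0, 0, 0, 0, 0, 0, 0, 0, 0, 0, 0, 0, 0, 0, 0, 0, 0, 0, 0, 0, 0, 0, 0, 0, 0, 0, 0]
}}

```text
time: 24.1
eef_pos: [0.5017, -0.4156, 0.1079]
tcp_rot: [0.651, 0.759, -0.0, 0.002]
contact_force: [-0.5, 0.3, 5.4]
opening: 0.114
finger_force: 40.1
```

>>> {"fn": "move_arm", "kwargs": {
  "plan": [0, 0, 10, 0, 0, 0, 0, 0, 0, 20, 0, 0, 0, 0, 0, 0, 30, 0, 0, 0, 0, 0, 0, 35, 0, 0, 0, 0, 0, 0, 35, 0, 0, 0, 0, 0, 0, 0, 0, 0, 0, 0]
}}

```text
time: 24.7
eef_pos: [0.5027, -0.4165, 0.2427]
tcp_rot: [0.651, 0.759, -0.001, 0.006]
contact_force: [0.2, -0.2, 0.7]
opening: 0.112
finger_force: 39.4
```

Run:
```python
from h import *
s=ctrl.get_state();print(s['eef_pos'],s['contact_force'],s['opening'],s['qpos'])
b=take('side');a=take('top')
cv2.imwrite('pics/a4.png',np.hstack([cv2.resize(b['color'][20:220,190:390,::-1],(400,400),interpolation=3),cv2.resize(a['color'][130:200,130:210,::-1],(400,350),interpolation=3)[:, :].repeat(1,0) if False else cv2.resize(a['color'][130:200,135:205,::-1],(400,400),interpolation=3)]))
# backstop top edge in the top view: fit line to mask
hsv=cv2.cvtColor(a['color'],cv2.COLOR_RGB2HSV); roi=hsv[155:178,142:198]
print(roi[8:18:2,10::12].tolist())
```

```text
[ 0.5026722  -0.41647536  0.24266411] [ 0.18044777 -0.15539651  0.72245114] 0.11245459716671924 [-8.47142583e-01  2.23696922e-01  1.63133318e+00  1.61953164e-04
  1.27488995e+00 -1.00036867e+00]
[[[13, 181, 155], [11, 174, 117], [12, 172, 108], [15, 182, 228]], [[12, 178, 132], [15, 186, 213], [16, 180, 238], [15, 184, 226]], [[15, 183, 221], [15, 180, 236], [15, 182, 227], [14, 185, 163]], [[15, 183, 236], [15, 180, 230], [14, 179, 120], [14, 91, 134]], [[15, 189, 175], [14, 179, 100], [13, 176, 119], [12, 172, 89]]]
```

View pics/a4.png

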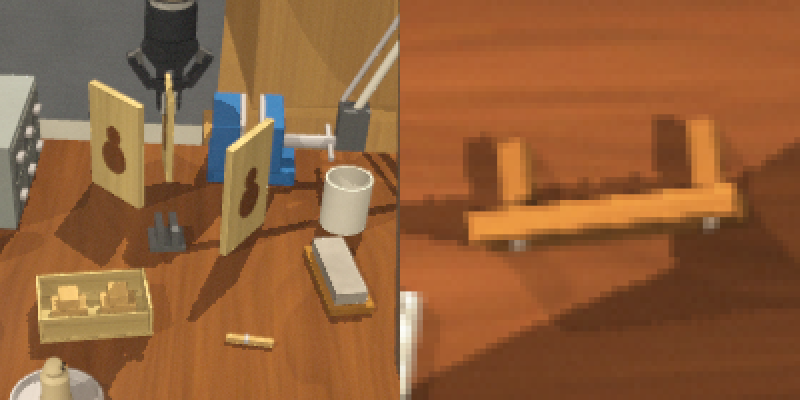

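>>> {"fn": "move_arm", "kwargs": {
  "plan": [0, 0, 0, 0, 0, 0, 0, 4, 36, 0, 0, 0, 0, 0, 4, 36, 0, 0, 0, 0, 0, 4, 36, 0, 0, 0, 0, 0, 4, 36, 0, 0, 0, 0, 0, 4, 36, 0, 0, 0, 0, 0, 4, 36, 0, 0, 0, 0, 0, 4, 36, 0, 0, 0, 0, 0, 4, 36, 0, 0, 0, 0, 0, 4, 36, 0, 0, 0, -1, 0, 4, 36, 0, 0, 0, -1, 0, 5, 36, 0, 0, 0, -1, 0]
}}

```text
time: 26.0
eef_pos: [0.5443, -0.0167, 0.2327]
tcp_rot: [0.671, 0.742, -0.001, -0.002]
contact_force: [-0.2, 0.1, -1.1]
opening: 0.112
finger_force: 39.4
```

>>> {"fn": "move_arm", "kwargs": {
  "plan": [5, 36, 0, 0, 0, -1, 0, 5, 36, 0, 0, 0, 0, 0, 5, 36, 0, 0, 0, 0, 0, 5, 36, 0, 0, 0, 0, 0, 5, 36, 0, 0, 2, 0, 0, 6, 36, 0, 0, 2, 0, 0, 0, 14, 0, 0, 2, 0, 0, 0, 0, 0, 0, 2, 0, 0, 0, 0, 0, 0, 1.7, 0, 0, 0, 0, 0, 0, 0, 0, 0, 0, 0, 0, 0, 0, 0, 0]
}}

```text
time: 27.1
eef_pos: [0.576, 0.2114, 0.2333]
tcp_rot: [0.675, 0.733, -0.058, -0.063]
contact_force: [0.2, -0.0, -1.3]
opening: 0.114
finger_force: 39.3
```

Run:
```python
from h import *
s=ctrl.get_state();print(s['eef_pos'],s['contact_force'],s['opening'],s['finger_force']);print(R.from_quat(s['tcp_rot']).as_matrix().round(3))
```

```text
[0.57595338 0.21135513 0.23330192] [ 0.18035983 -0.03364111 -1.34513395] 0.11405429966075897 39.32207107543945
[[-0.082  0.982 -0.171]
 [ 0.997  0.083 -0.001]
 [ 0.014 -0.171 -0.985]]
```

>>> {"fn": "move_arm", "kwargs": {
  "plan": [0, 0, -30, 0, 0, 0, 0, 0, 0, -40, 0, 0, 0, 0, 0, 0, -30, 0, 0, 0, 0, 0, 0, -20, 0, 0, 0, 0, 0, 0, -8, 0, 0, 0, 0, 0, 0, 0, 0, 0, 0, 0, 5, 0, 0, 0, 0, 0, 0, 5, 0, 0, 0, 0, 0, 0, 0, 0, 0, 0, 0, 0, 0, 0, 0, 0, 0, 0, 0, 0]
}}

```text
time: 28.1
eef_pos: [0.5875, 0.2116, 0.1084]
tcp_rot: [0.675, 0.733, -0.057, -0.062]
contact_force: [0.0, 0.5, -0.6]
opening: 0.113
finger_force: 39.4
```

Run:
```python
from h import *
s=ctrl.get_state();print(s['eef_pos'],s['contact_force'],s['opening'])
b=take('side');a=take('top')
cv2.imwrite('pics/a5.png',np.hstack([cv2.resize(b['color'][190:330,150:290,::-1],(400,400),interpolation=3),cv2.resize(a['color'][130:200,135:205,::-1],(400,400),interpolation=3)]))
```

```text
[0.58749103 0.21161549 0.1083589 ] [ 0.02209558  0.45009013 -0.55297041] 0.11331180121855952
```

View pics/a5.png

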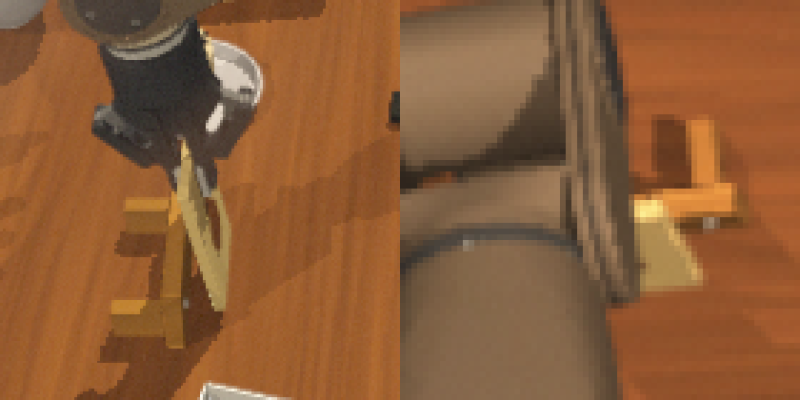

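The left tile shows the board held with its top tilted toward the panel at about (205,230). There is still a gap to the panel and it hasn't touched.

>>> {"fn": "move_arm", "kwargs": {
  "plan": [0, 0, -4, 0, 0, 0, 0, 2, 0, -2, 0, 0, 0, 0, 2, 0, 0, 0, 0, 0, 0, 2, 0, 0, 0, 0, 0, 0, 0, 0, 0, 0, 0, 0, 0, 0, 0, 0, 0, 0, 0, 0]
}}

```text
time: 28.8
eef_pos: [0.5928, 0.2116, 0.1014]
tcp_rot: [0.675, 0.733, -0.057, -0.062]
contact_force: [-0.4, 0.4, -0.4]
opening: 0.112
finger_force: 39.4
```

>>> {"fn": "move_arm", "kwargs": {
  "plan": [1, 0, 0, 0, 0, 0, 0, 1, 0, 0, 0, 0, 0, 0, 0, 0, 0, 0, 0, 0, 0, 0, 0, 0, 0, 0, 0, 0]
}}

```text
time: 29.2
eef_pos: [0.5947, 0.2116, 0.1014]
tcp_rot: [0.675, 0.733, -0.057, -0.062]
contact_force: [-0.3, 0.0, -0.8]
opening: 0.113
finger_force: 39.4
```

>>> {"fn": "move_arm", "kwargs": {
  "plan": [1, 0, 0, 0, 0, 0, 0, 1, 0, 0, 0, 0, 0, 0, 0, 0, 0, 0, 0, 0, 0, 0, 0, 0, 0, 0, 0, 0]
}}

```text
time: 29.6
eef_pos: [0.5967, 0.2116, 0.1013]
tcp_rot: [0.675, 0.733, -0.057, -0.062]
contact_force: [0.0, -0.9, -0.9]
opening: 0.115
finger_force: 39.4
```

>>> {"fn": "move_arm", "kwargs": {
  "plan": [1, 0, 0, 0, 0, 0, 0, 1, 0, 0, 0, 0, 0, 0, 0, 0, 0, 0, 0, 0, 0, 0, 0, 0, 0, 0, 0, 0]
}}

```text
time: 30.0
eef_pos: [0.5987, 0.2115, 0.1013]
tcp_rot: [0.675, 0.733, -0.057, -0.062]
contact_force: [0.6, 1.2, -1.1]
opening: 0.113
finger_force: 39.3
```

>>> {"fn": "move_arm", "kwargs": {
  "plan": [1, 0, 0, 0, 0, 0, 0, 0, 0, 0, 0, 0, 0, 0, 0, 0, 0, 0, 0, 0, 0]
}}

```text
time: 30.3
eef_pos: [0.5991, 0.2116, 0.1013]
tcp_rot: [0.675, 0.733, -0.058, -0.063]
contact_force: [-3.1, 0.2, 0.8]
opening: 0.113
finger_force: 39.5
```

>>> {"fn": "move_arm", "kwargs": {
  "plan": [0, 0, -2, 0, 0, 0, 0, 0, 0, 0, 0, 0, 0, 0, 0, 0, 0, 0, 0, 0, 0]
}}

```text
time: 30.6
eef_pos: [0.5989, 0.2115, 0.0993]
tcp_rot: [0.675, 0.733, -0.058, -0.063]
contact_force: [-5.5, -0.6, 3.0]
opening: 0.112
finger_force: 39.7
```

>>> {"fn": "move_arm", "kwargs": {
  "plan": [-1, 0, 0, 0, 0, 0, 0, 0, 0, -1, 0, 0, 0, 0, 0, 0, 0, 0, 0, 0, 0, 0, 0, 0, 0, 0, 0, 0]
}}

```text
time: 31.0
eef_pos: [0.5986, 0.2116, 0.0983]
tcp_rot: [0.675, 0.733, -0.057, -0.062]
contact_force: [-4.4, 0.0, 2.9]
opening: 0.112
finger_force: 39.8
```

>>> {"fn": "move_arm", "kwargs": {
  "plan": [0, 0, -1, 0, 0, 0, 0, 0, 0, 0, 0, 0, 0, 0, 0, 0, 0, 0, 0, 0, 0]
}}

```text
time: 31.3
eef_pos: [0.5985, 0.2116, 0.0976]
tcp_rot: [0.675, 0.733, -0.058, -0.062]
contact_force: [-5.2, -0.5, 4.7]
opening: 0.115
finger_force: 40.1
```

>>> {"fn": "move_arm", "kwargs": {
  "plan": [0, 0, -1, 0, 0, 0, 0, 0, 0, 0, 0, 0, 0, 0, 0, 0, 0, 0, 0, 0, 0]
}}

```text
time: 31.6
eef_pos: [0.5986, 0.2116, 0.0976]
tcp_rot: [0.675, 0.733, -0.058, -0.062]
contact_force: [-6.8, -0.3, 8.8]
opening: 0.114
finger_force: 40.5
```

>>> {"fn": "move_arm", "kwargs": {
  "plan": [-1, 0, 1, 0, 0, 0, 0, 0, 0, 0, 0, 0, 0, 0, 0, 0, 0, 0, 0, 0, 14, 0, 0, 0, 0, 0, 0, 18, 0, 0, 0, 0, 0, 0, 24, 0, 0, 0, 0, 0, 0, 30, 0, 0, 0, 0, 0, 0, 30, 0, 0, 0, 0, 0, 0, 30]
}}

```text
time: 32.4
eef_pos: [0.5978, 0.2115, 0.0972]
tcp_rot: [0.675, 0.733, -0.057, -0.062]
contact_force: [-0.4, -0.8, 0.5]
opening: 0.353
finger_force: 0.0
```

>>> {"fn": "move_arm", "kwargs": {
  "plan": [2, 0, 10, 0, 0, 0, 30, 3, 0, 20, 0, 0, 0, 30, 5, 0, 30, 0, 0, 0, 30, 6, 0, 40, 0, 0, 0, 30, 0, 0, 50, 0, 0, 0, 30, 0, 0, 30, 0, 0, 0, 30, -30, -30, 0, 0, 0, 0, 30, -30, -40, 0, 0, 0, 0, 30, -30, -40, 0, 0, 0, 0, 30, -30, -40, 0, 0, 0, 0, 30, -30, -40, 0, 0, 0, 0, 30, 0, 0, 0, 0, 0, 0, 30]
}}

```text
time: 33.6
eef_pos: [0.4611, 0.0185, 0.2779]
tcp_rot: [0.676, 0.732, -0.058, -0.062]
contact_force: [0.4, 0.7, -0.6]
opening: 0.356
finger_force: 0.0
```

Run:
```python
from h import *
s=ctrl.get_state();print(s['time'],s['eef_pos'],s['contact_force'],s['opening'])
b=take('side');a=take('top')
cv2.imwrite('pics/a6.png',np.hstack([cv2.resize(b['color'][130:380,170:340,::-1],(400,588),interpolation=3),cv2.resize(a['color'][100:250,90:340,::-1],(400,240),interpolation=3).repeat(1,0) if False else cv2.copyMakeBorder(cv2.resize(a['color'][130:250,95:275,::-1],(400,267),interpolation=3),0,321,0,0,0)]))
```

```text
33.6 [0.46113338 0.01854763 0.27793131] [ 0.39092924  0.698934   -0.64157771] 0.3556507403791756
```

View pics/a6.png

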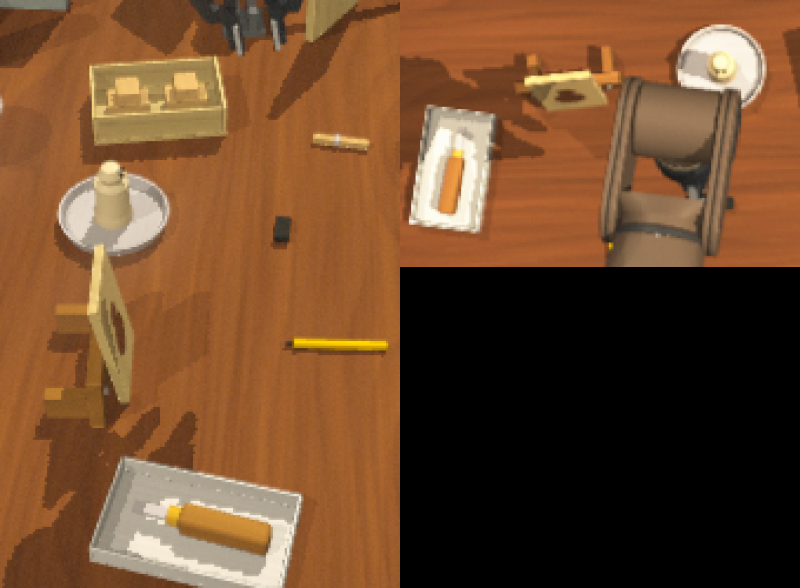

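The left view shows the board leaning on the backstop at about (110,330), the figure upright in the dish at (112,200), both blanks in the crate at (128,92) and (187,90), and the gouge in the tray at (215,525). The gripper is clear of everything.

```bash
python3 -c "
from plant import order
print(order.sign_off())"
```

```text
the job is handed in; nothing more can be done
None
```

I finished the job and handed it in at about 34 s of robot time: the last camera views showed both blanks on the crate floor, the gouge in the tray, the figure upright in the dish and the board leaning on the middle of the backstop; the sign-off gave no verdict.

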